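# Bring the square jar of a sprung counter carousel to the front and hold it

## Task

On the parts counter stands a small jar carousel that a spring swings back whenever it is let go. First set its damper lever to the middle of the three raised studs, and only then turn the carousel by its upright steel handle post until the one square jar stands at the front pointer. Finish still holding the handle post, so that the carousel stays still with the square jar at the pointer, and leave everything else on the counter where it is.

Things in the scene. Friction and masses are not known exactly. Their poses are not given: they have to be found in the camera images.
- plinth: Fixed dark steel base plate 270 x 270 x 12 mm on the counter; origin on the counter under the carousel's axis, z up; its -x side is the FRONT (roughly towards the robot). On its -y side it carries the grey damper box, 160 (x) x 165 (y) mm, top 50 mm above the counter, centred at x -20, y -228 mm.
- pointer_top (a point): Top centre of the front pointer: a plain steel upright 12 x 12 mm on the plate, 62 mm above the counter, 127 mm from the axis towards the front, just outside the disc.
- mid_stud (a point): Top centre of the middle one of three small steel studs (10 mm across, 8 mm high) on the damper box, standing in an arc of radius 114 mm about the lever's hinge at lever angles 0, 45 and 90 degrees. The lever is set when its arm points at this stud.
- damper (a joint): Damper lever on the grey box, turning about a vertical hinge; 0 = arm points to the plinth's -x (first stud), pi/2 = arm points to the plinth's -y (last stud), growing counter-clockwise from above; the middle stud is at 0.785 rad. Stays where it is left; about 1 N at the knob moves it. It does not lock the turntable.
- lever_hinge (a point): Point on the lever's hinge axis at the box top (50 mm above the counter), at x 30, y -180 mm from the plinth's origin.
- lever_knob (a point): Centre of the top of the lever's upright round black knob: a post 18 mm across and 70 mm tall, 90 mm from the hinge axis, its top 134 mm above the counter; the flat steel arm under it is 14 mm wide, its top 64 mm above the counter.
- turntable (a joint): Turntable angle about its vertical axis from its spring's rest, counter-clockwise from above positive, stops at +-3.7 rad. It starts at rest at 0; which way the jars then face differs each time, and the shorter way to the front is 0.9 rad to half a turn, either sense. Spring about 0.12 N m per rad (up to about 4 N at the handle), well damped: swings back when let go.
- axis_top (a point): Point on the turntable's vertical axis at the disc's top, 52 mm above the counter. The aluminium disc is 236 mm across and carries, 78 mm from the axis, four round jars (42 to 52 mm across, 50 to 60 mm tall) and one square jar, all clear with black lids and fixed to it; a low boss 44 mm across stands in the middle.
- square_jar (a point): Centre of the lid's top of the only square jar (46 x 46 mm, 60 mm tall, lid 112 mm above the counter), 78 mm from the axis, fixed to the turntable.
- front_place (a point): The point above the plinth, 78 mm from the axis straight towards the front pointer and 112 mm above the counter, where the centre of the square jar's lid must come.
- handle: Upright round steel handle post on the turntable, free to spin about its own axis, 16 mm across, 106 mm tall above the disc, 95 mm from the axis, 120 degrees clockwise from the square jar seen from above; origin at its foot on the disc's top (z up). It stands 46 mm above the tallest jar. So it can be led round with the fingers keeping their direction.
- handle_top (a point): Centre of the handle post's top, 158 mm above the counter.
- filter_can: Bystander: loose white metal can, 68 mm across, 85 mm tall, beside the damper box on the far side; origin under its centre.
- bulb_box: Bystander: loose cardboard box 45 x 40 x 50 mm in front of the damper box; origin under its centre.
- tape_roll: Bystander: loose black ring lying flat, 100 mm across, 25 mm high, left of the carousel; origin under its centre.
- cup: Bystander: loose red plastic cup, 76 mm across, 95 mm tall; origin under its centre.
- wrench: Bystander: loose steel wrench lying on a black mat; origin under its middle.
- fluid_bottle: Bystander: loose blue bottle, 70 mm across, 190 mm tall; origin under its centre.
- loose_jar: Bystander: loose round clear jar, 52 mm across, 60 mm tall, standing on the counter; origin under its centre.

How it is judged:
By the outcome, as a careful person would: the job done as asked, in the order asked, and still so for the second after the job is handed in, while the arm keeps its last pose, push and grip.
It also fails if it takes over 51 s, if anything falls off the work surface, if the arm or the gripper's body presses on something with over 40 N, if the wrist force passes 120 N, or if a joint passes its speed limit or range.

## Robot

A 6-joint arm with a two-finger parallel gripper is mounted at the origin on the work surface. World frame = base frame: x ahead of the robot, y to its left, z up, the work surface at z = 0. Lengths are in m, angles in degrees, forces in N, time in s.
With the tool pointing down it reaches from about 0.3 to 0.75 m from the base axis. Payload 8.5 kg.
Tool frame: the origin (TCP) lies at the very end of the fingers, on their centre line; the grasp point (between the pads) lies grasp_offset behind it (grasp_offset is the distance from the TCP to the grasp point, in m); x points along the fingers, z is the direction in which the jaws open and shut, and the axes are right-handed (so a half turn about x gives the same grasp; the last joint's range is limited). The gripper opens to 85 mm and grips with 20 to 120 N. Pads are 22 mm wide; open, the fingers measure 114 mm over their backs; the gripper's body (76 mm by 85 mm) begins 54 mm behind the grasp point. The pads swing forward as they close: fully open they stand 13 mm farther back than shut.
Start: joints at [-88.31, 21.807, 74.336, -0, 83.858, -12.336], TCP at [0.133, -0.534, 0.231] pointing down, gripper open.
Joint ranges: [-178.18, 178.18], [-50.72, 133.34], [12.68, 142.11], [-81.47, 261.47], [9.98, 163.14], [-165.26, 165.26]. Speed limits (degrees/s): [136.94, 136.94, 180, 180, 180, 180].

## Interface

Orientations are given as a 3x3 rotation matrix whose columns are the frame's x, y, z axes.
In Python, from rig import observe, get_image, close_job, recognise, grasp_offset gives the robot as it stands.
- The arm moves only by the tool drive_tool, never from a script. Its argument "targets" is a list that holds one entry, the list of rows, each a list of 7 numbers: the shift along the tool's x, y, z in units of 50 mm (1.0 is 50 mm), then the turn, a rotation vector about the tool's x, y, z in rad, then the opening, from -1 (shut) to 1 (fully open), so that 0 is half open. A call has 1 to 5 rows; each row shifts and turns the commanded pose from where the row before left it, along the tool's axes as they then stand; what a row does not reach is not made up. A row lasts 1/10 s, in which the tool goes at most 50 mm and 8.59 degrees, less where a joint would pass 70% of its speed; a pose out of reach is approached as far as the arm can. A call is refused whole if a number of a shift passes 1 or a number of a turn 0.15, either way. A call with a gripper value outside its range is refused whole. The fingers move at their own pace and stop on an object; "force" is the grip in N (left out, the last holds). Time passes only in rows, so rows that do not move let the fingers close. It gives the time, the measured TCP pose, the force and the opening at its end, in the units of the state.
- observe(): the state, without advancing time (a new reading comes with each control period).
- get_image(name): name is "scene" or "top"; returns a dict with "image" (480x640x3 uint8, red, green, blue), "fx", "fy", "cx", "cy" (pixels), "rvec" (rotation vector, rad) and "tvec" (3), from world to camera coordinates, as OpenCV has them. Camera axes: x right, y down, z forward; pixel columns grow to the right and rows downward; lengths in m; the calibration is good to about 2 mm. A picture is of the moment at which its call begins. There is no depth.
- close_job(): hands the job in, once; it reports no verdict.
Trained networks look in a picture, given as the dict that the camera call returned (one of the last four; its "shot" number tells which), for a name from the list of things; names that differ only in an ending like _2 or _b are one class to them, and where a whole thing is asked for, a point or a joint stands for the part that bears it (a point fixed in the world has none). Each returns a list of dicts, best first, with "p" (0 to 1); they miss things now and then, are a little off and sometimes report something else, mostly with a low value. They report only what shows in the picture. A call takes as long as a camera call.
- recognise(label, picture): "at" ([column, row] as shares, 0 to 1, of the picture: columns of its width, rows of its height, amid what is visible of it).
The state is a dict: "time_s": time; "q": joint angles; "qvel": joint speeds; "joint_efforts": joint torques, N m; "position": TCP position; "tool_rot": TCP orientation; "ft_force": force on the tool from outside, world axes, zero at the start; "wrist_torque": the same for the moment, N m; "grip_width": finger opening in m.
Only numpy, scipy, OpenCV 4.12 (cv2) and the standard library are available. Lean on these libraries where they do the work, as an engineer would, in place of code of your own. Each camera call takes 0.05 s, during which the arm holds its last target.

## Working session

There is one attempt and no reset: what is moved stays moved. The work goes in short steps, Python scripts to look and compute and a tool call to move; the robot and the scene stay as the last step left them, time stands still between calls to the robot, and variables do not carry over. Pictures are saved under pics/ and viewed, and the job is handed in when it is done.

Besides the shell and the picture viewer there is one more tool, called after "Request:" as name([rows], argument=value, ...), one row to a line, values as JSON. drive_tool: Moves the arm, as the interface text tells. Its arguments: {"type":"object","properties":{"targets":{"type":"array"},"force":{"type":"number"}},"required":["targets"]}

```bash
ls; mkdir -p pics; cat > h.py <<'E'
import numpy as np, cv2
from rig import *
def shot(name,fn=None):
    p=get_image(name)
    if fn: cv2.imwrite('pics/'+fn,cv2.cvtColor(p['image'],cv2.COLOR_RGB2BGR))
    return p
def cam(p):
    R=cv2.Rodrigues(np.array(p['rvec'],float))[0]; t=np.array(p['tvec'],float).ravel(); return R,t
def ray(p,u,v,z):
    R,t=cam(p); d=R.T@np.array([(u-p['cx'])/p['fx'],(v-p['cy'])/p['fy'],1]); c=-R.T@t
    return c+d*(z-c[2])/d[2]
def proj(p,X):
    R,t=cam(p); q=R@np.array(X,float)+t; return np.array([q[0]/q[2]*p['fx']+p['cx'],q[1]/q[2]*p['fy']+p['cy']])
def rec(p,label,z,n=2):
    out=[]
    for r in recognise(label,p)[:n]:
        u,v=r['at'][0]*640,r['at'][1]*480
        out.append((round(r['p'],2),round(u,1),round(v,1),ray(p,u,v,z).round(4)))
    return out
E
python3 - <<'E'
from h import *
s=observe(); print(s); print(grasp_offset)
Z=dict(pointer_top=.062,mid_stud=.058,lever_hinge=.05,lever_knob=.134,axis_top=.052,square_jar=.112,handle_top=.158,handle=.1,bulb_box=.025,filter_can=.085,plinth=.01,cup=.09,fluid_bottle=.19,loose_jar=.06,tape_roll=.025,wrench=0)
for c in ('top','scene'):
    p=shot(c,c+'0.png'); R,t=cam(p); print(c,-R.T@t,p['fx'])
    for k,z in Z.items(): print(k,rec(p,k,z))
E
```

```text
pics
{'time_s': 0.0, 'q': array([-8.83111111e+01,  2.18436847e+01,  7.43869620e+01, -7.59025948e-04,
        8.38579680e+01, -1.23353729e+01]), 'qvel': array([-0.02704858,  0.02577432,  0.04520981, -0.05669444, -0.01104276,
        0.06390032]), 'joint_efforts': array([-7.98943038e-04, -4.48471427e+01, -2.31278801e+01, -1.84901346e-04,
        4.81412470e-03, -1.02189540e-05]), 'position': array([ 0.13327203, -0.53329653,  0.23067353]), 'tool_rot': array([[-5.87482463e-05,  9.70192861e-01,  2.42334085e-01],
       [ 1.54555658e-03,  2.42333884e-01, -9.70191682e-01],
       [-9.99998804e-01,  3.17543979e-04, -1.51372465e-03]]), 'ft_force': array([-0.72266729,  0.39724914,  0.06894778]), 'wrist_torque': array([ 0.0119356 ,  0.02231775, -0.00592157]), 'grip_width': 0.0855804352217249}
0.0187
top [4.79763789e-01 9.75437271e-04 1.36628064e+00] 480.65006393995293
pointer_top [(0.82, 319.0, 255.8, array([ 0.5019, -0.0137,  0.062 ])), (0.57, 129.3, 305.8, array([0.3722, 0.5002, 0.062 ]))]
mid_stud [(0.7, 319.0, 256.0, array([ 0.5015, -0.0138,  0.058 ])), (0.63, 509.2, 275.3, array([ 0.4438, 
[... 2131 characters left out ...]
025 ]))]
filter_can [(0.72, 297.9, 297.5, array([ 0.6949, -0.1603,  0.085 ])), (0.26, 342.3, 249.3, array([0.568 , 0.0429, 0.085 ]))]
plinth [(0.66, 314.0, 274.4, array([ 0.5438, -0.033 ,  0.01  ])), (0.29, 148.5, 349.0, array([ 0.6122, -0.5034,  0.01  ]))]
cup [(0.94, 428.3, 196.6, array([0.4403, 0.46  , 0.09  ])), (0.57, 345.3, 250.7, array([0.5842, 0.0424, 0.09  ]))]
fluid_bottle [(0.62, 469.4, 215.7, array([0.7258, 0.3417, 0.19  ]))]
loose_jar [(0.74, 145.0, 349.8, array([ 0.6659, -0.5136,  0.06  ]))]
tape_roll [(0.73, 430.8, 258.7, array([0.6584, 0.294 , 0.025 ])), (0.29, 314.2, 275.3, array([ 0.5653, -0.0443,  0.025 ]))]
wrench [(0.82, 119.9, 316.8, array([ 0.4537, -0.5405,  0.    ]))]
```

```bash
python3 - <<'E'
import cv2
a=cv2.imread('pics/top0.png'); cv2.imwrite('pics/top0c.png',cv2.resize(a[170:330,200:400],None,fx=3.7,fy=3.7,interpolation=cv2.INTER_CUBIC))
a=cv2.imread('pics/scene0.png'); cv2.imwrite('pics/scene0c.png',cv2.resize(a[190:340,240:440],None,fx=4,fy=4,interpolation=cv2.INTER_CUBIC))
E
```

```text
(no output)
```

View pics/top0.png

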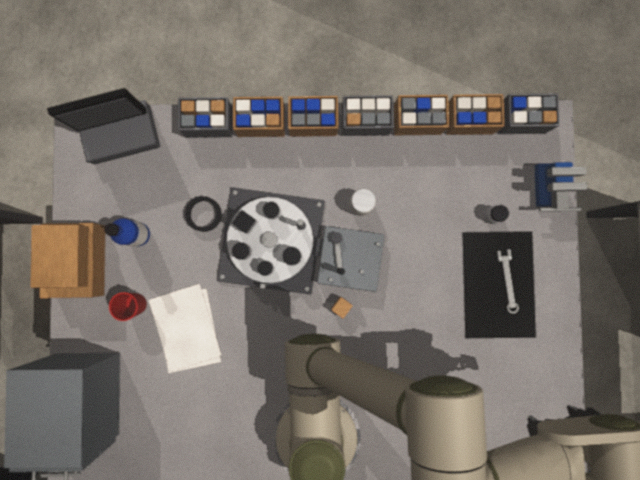

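View pics/top0c.png

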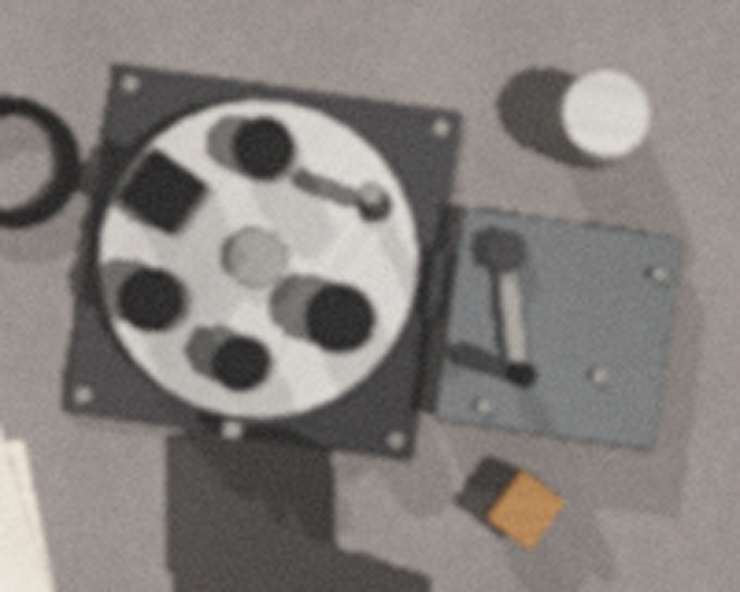

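View pics/scene0c.png

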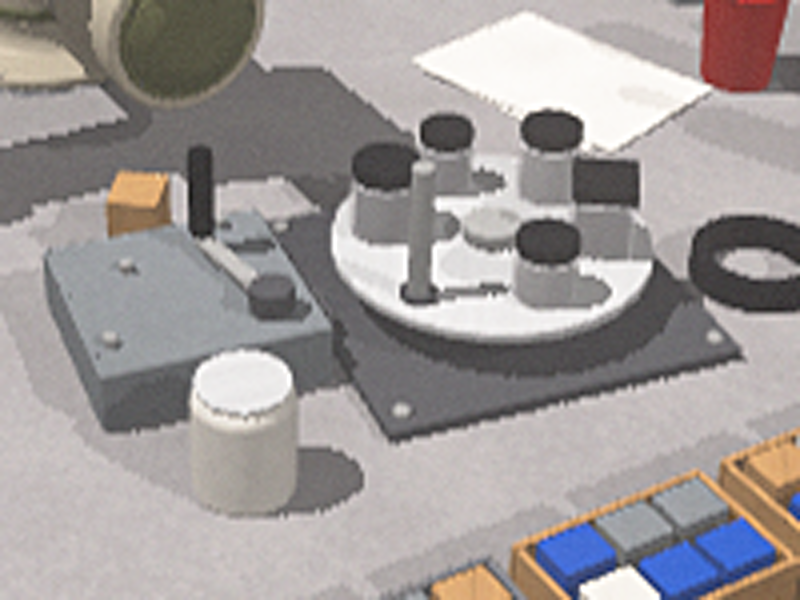

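The top view shows the square jar at crop (162,192), the handle post top at (375,200), the pointer at (232,428), the studs at (483,405), (597,375) and (658,272), and the lever knob at (522,374). Next I'll fit the whole model from these picked pixels.

```bash
cat > fit.py <<'E'
from h import *
from scipy.optimize import least_squares
def rz(a): return np.array([[np.cos(a),-np.sin(a)],[np.sin(a),np.cos(a)]])
def model(x):
    # x: px,py,yaw,lever,theta(square jar world-plinth angle)
    P=np.array(x[:2]); R=rz(x[2])
    W=lambda l,z: np.r_[P+R@np.array(l,float),z]
    m={}
    m['pointer_top']=W((-.127,0),.062); m['axis']=W((0,0),.052)
    h=np.array([.03,-.18]); m['hinge']=W(h,.05)
    d=lambda a:np.array([-np.cos(a),-np.sin(a)])
    for i,a in enumerate((0,np.pi/4,np.pi/2)): m['stud%d'%i]=W(h+.114*d(a),.058)
    m['knob']=W(h+.09*d(x[3]),.134)
    c=lambda a:np.array([np.cos(a),np.sin(a)])
    m['sq']=W(.078*c(x[4]),.112); m['handle_top']=W(.095*c(x[4]-2*np.pi/3),.158)
    m['front']=W((-.078,0),.112)
    return m
E
cat > f1.py <<'E'
from fit import *
pt=get_image('top');ps=get_image('scene')
T={'pointer_top':(232,428),'stud0':(483,404),'stud1':(597,374),'stud2':(658,271),'knob':(522,374),'sq':(162,192),'handle_top':(376,200)}
S={'stud1':(126,264),'stud2':(110,337),'knob':(200,150),'sq':(606,182),'handle_top':(425,163)}
obs=[(pt,k,((u+.5)/3.7-.5+200,(v+.5)/3.7-.5+170)) for k,(u,v) in T.items()]+[(ps,k,((u+.5)/4-.5+240,(v+.5)/4-.5+190)) for k,(u,v) in S.items()]
def f(x):
    m=model(x); return np.concatenate([proj(p,m[k])-o for p,k,o in obs])
r=least_squares(f,[.55,.12,-.1,.1,1.5],loss='soft_l1')
print(r.x.round(4),np.degrees(r.x[2:]).round(1))
for o,e in zip(obs,f(r.x).reshape(-1,2)): print(o[1],e.round(2))
for k,v in model(r.x).items(): print(k,v.round(4))
np.save('x.npy',r.x)
E
python3 f1.py
```

```text
[ 0.5486  0.1229 -0.1433  0.2316  1.0461] [-8.2 13.3 59.9]
pointer_top [-0.25  0.31]
stud0 [-0.08 -0.2 ]
stud1 [ 0.15 -0.37]
stud2 [-0.4 -0.3]
knob [-0.25 -0.38]
sq [-0.16 -1.54]
handle_top [-1.4  -0.82]
stud1 [-0.77 -0.64]
stud2 [-0.42 -0.43]
knob [-0.39 -0.33]
sq [-0.63 -2.03]
handle_top [-2.17 -0.27]
pointer_top [0.4229 0.141  0.062 ]
axis [0.5486 0.1229 0.052 ]
hinge [ 0.5526 -0.0596  0.05  ]
stud0 [ 0.4398 -0.0433  0.058 ]
stud1 [ 0.4613 -0.1278  0.058 ]
stud2 [ 0.5363 -0.1724  0.058 ]
knob [ 0.463  -0.0675  0.134 ]
sq [0.5969 0.1841 0.112 ]
handle_top [0.5838 0.0346 0.158 ]
front [0.4714 0.134  0.112 ]
```

Request:
drive_tool([
  [[0,0.4,-0.35,0,0,0,0.2],[0,0.8,-0.7,0,0,0,0.2],[0,0.9,-0.75,0,0,0,0.2],[0,0.9,-0.75,0,0,0,0.2],[0,0.9,-0.75,0,0,0,0.2]],
], force=40)

```text
time_s: 2.3
position: [0.2663, -0.3479, 0.2314]
tool_rot: [[0.0, 0.97, 0.242], [-0.0, 0.242, -0.97], [-1.0, 0.0, 0.0]]
ft_force: [0.8, -0.5, -0.3]
grip_width: 0.0515
```

Request:
drive_tool([
  [[0,0.9,-0.75,0.03,0,0,0.2],[0,0.9,-0.75,0.03,0,0,0.2],[0,0.9,-0.75,0.03,0,0,0.2],[0,0.8,-0.7,0.03,0,0,0.2],[0,0.4,-0.4,0.03,0,0,0.2]],
])

```text
time_s: 2.8
position: [0.4085, -0.1679, 0.2316]
tool_rot: [[0.001, 0.995, 0.096], [0.0, 0.096, -0.995], [-1.0, 0.001, 0.0]]
ft_force: [-0.2, -1.2, -0.3]
grip_width: 0.0513
```

Request:
drive_tool([
  [[0,0,0,0,0,0,0.2],[0,0,0,0,0,0,0.2]],
])

```text
time_s: 3.0
position: [0.4072, -0.1703, 0.2313]
tool_rot: [[-0.0, 0.995, 0.096], [-0.0, 0.096, -0.995], [-1.0, -0.0, 0.0]]
ft_force: [0.2, -1.2, -0.7]
grip_width: 0.0512
```

Request:
drive_tool([
  [[0,0.45,-0.6,0,0,0,0.2],[0,0.5,-0.8,0,0,0,0.2],[0,0.36,-0.54,0,0,0,0.2],[0,0,0,0,0,0,0.2],[0,0,0,0,0,0,0.2]],
])

```text
time_s: 3.5
position: [0.4628, -0.0686, 0.2312]
tool_rot: [[-0.0, 0.996, 0.095], [-0.0, 0.095, -0.996], [-1.0, -0.0, 0.0]]
ft_force: [0.2, -0.1, 0.0]
grip_width: 0.051
```

```bash
python3 - <<'E'
from h import *
p=shot('scene','s1.png'); q=shot('top','t1.png')
a=p['image'][150:330,200:440,::-1]; b=q['image'][170:330,200:400,::-1]
cv2.imwrite('pics/c1.png',np.vstack([cv2.resize(a,(480,300),interpolation=2)[:300,:480],cv2.resize(b,(480,300),interpolation=2)]))
print(observe()['position'])
E
```

```text
[ 0.46262885 -0.0691824   0.23131375]
```

View pics/c1.png

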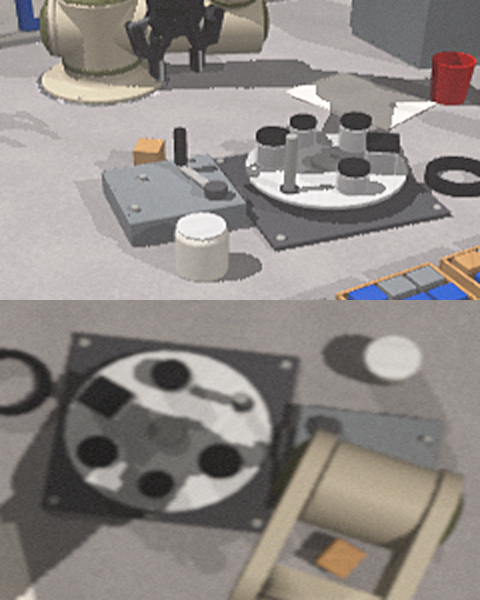

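The gripper hangs above the knob, with finger tips at about (163,80) and (197,70) either side of the knob at (180,130). I'll descend.

Request:
drive_tool([
  [[0.6,0,0,0,0,0,0.2],[0.8,0,0,0,0,0,0.2],[0.8,0,0,0,0,0,0.2],[0.55,0,0,0,0,0,0.2],[0.2,0,0,0,0,0,0.2]],
])

```text
time_s: 4.1
position: [0.4617, -0.0687, 0.0818]
tool_rot: [[-0.004, 0.996, 0.093], [0.001, 0.093, -0.996], [-1.0, -0.004, -0.002]]
ft_force: [0.4, -0.1, 1.3]
grip_width: 0.0512
```

Request:
drive_tool([
  [[0,0,0,0,0,0,-0.2],[0,0,0,0,0,0,-0.4],[0,0,0,0,0,0,-0.6],[0,0,0,0,0,0,-0.7],[0,0,0,0,0,0,-0.7]],
], force=25)

```text
time_s: 4.6
position: [0.4638, -0.0683, 0.0852]
tool_rot: [[0.003, 0.996, 0.095], [-0.002, 0.095, -0.996], [-1.0, 0.003, 0.002]]
ft_force: [-1.9, -1.1, 7.1]
grip_width: 0.0175
```

Request:
drive_tool([
  [[0,0.004,0.122,-0.068,0,0,-0.7],[0,0.004,0.122,-0.068,0,0,-0.7],[0,0.004,0.122,-0.068,0,0,-0.7],[0,0.004,0.122,-0.068,0,0,-0.7]],
])

```text
time_s: 5.0
position: [0.4693, -0.092, 0.0852]
tool_rot: [[0.003, 0.932, 0.361], [-0.001, 0.361, -0.932], [-1.0, 0.002, 0.002]]
ft_force: [-0.6, 0.4, 6.8]
grip_width: 0.0172
```

Request:
drive_tool([
  [[0,0.004,0.122,-0.068,0,0,-0.7],[0,0.004,0.122,-0.068,0,0,-0.7],[0,0.004,0.122,-0.068,0,0,-0.7],[0,0.004,0.122,-0.068,0,0,-0.7],[0,0,0,0,0,0,-0.7]],
])

```text
time_s: 5.5
position: [0.4814, -0.1138, 0.0852]
tool_rot: [[0.003, 0.802, 0.598], [-0.002, 0.598, -0.802], [-1.0, 0.001, 0.003]]
ft_force: [-0.9, -1.7, 7.8]
grip_width: 0.0173
```

Request:
drive_tool([
  [[0,0,0,0,0,0,-0.7]],
])

```text
time_s: 5.6
position: [0.4812, -0.1135, 0.0852]
tool_rot: [[0.003, 0.803, 0.596], [-0.002, 0.596, -0.803], [-1.0, 0.001, 0.003]]
ft_force: [-2.0, -1.7, 6.9]
grip_width: 0.0172
```

Request:
drive_tool([
  [[0,0,0,0,0,0,-0.4],[0,0,0,0,0,0,0],[0,0,0,0,0,0,0.2],[-0.4,0,0,0,0,0,0.2],[-0.8,0,0,0,0,0,0.2]],
])

```text
time_s: 6.1
position: [0.4791, -0.1122, 0.1425]
tool_rot: [[-0.006, 0.803, 0.596], [0.003, 0.596, -0.803], [-1.0, -0.003, -0.006]]
ft_force: [0.6, -0.9, 0.8]
grip_width: 0.0516
```

Request:
drive_tool([
  [[-0.8,0,0,0,0,0,0.2],[-0.8,0,0,0,0,0,0.2],[0,0.5,-0.5,0,0,0,0.2],[0,0.7,-0.5,0,0,0,0.2],[0,0,0,0,0,0,0.2]],
])

```text
time_s: 6.6
position: [0.4991, -0.0334, 0.2241]
tool_rot: [[0.001, 0.8, 0.6], [0.001, 0.6, -0.8], [-1.0, 0.001, -0.0]]
ft_force: [-0.3, -0.5, 0.5]
grip_width: 0.0513
```

```bash
python3 - <<'E'
from h import *
p=shot('scene','s2.png'); q=shot('top','t2.png')
a=p['image'][190:340,240:440,::-1]; b=q['image'][170:330,200:400,::-1]
cv2.imwrite('pics/s2c.png',cv2.resize(a,None,fx=4,fy=4,interpolation=2))
cv2.imwrite('pics/t2c.png',cv2.resize(b,None,fx=3.7,fy=3.7,interpolation=2))
print(observe()['position'],observe()['q'])
print(rec(p,'handle_top',.158),rec(p,'lever_knob',.134),rec(q,'handle_top',.158),rec(q,'lever_knob',.134))
E
```

```text
[ 0.49860892 -0.03627871  0.223694  ] [-1.77484976e+01  1.71454134e+01  8.28171873e+01 -1.27360784e-02
  8.00575138e+01  3.55398109e+01]
[(0.69, 311.9, 272.7, array([ 0.7104, -0.1309,  0.158 ])), (0.55, 344.5, 248.5, array([ 0.6603, -0.0106,  0.158 ]))] [(0.87, 290.0, 259.0, array([ 0.605 , -0.1356,  0.134 ])), (0.53, 272.1, 243.0, array([ 0.5161, -0.1438,  0.134 ]))] [(0.61, 301.3, 227.9, array([0.571 , 0.0311, 0.158 ]))] []
```

View pics/s2c.png

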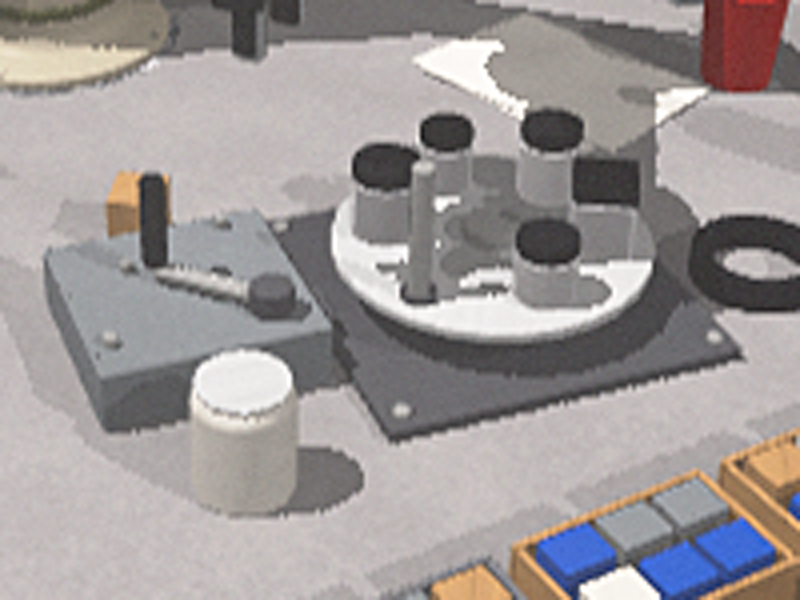

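View pics/t2c.png

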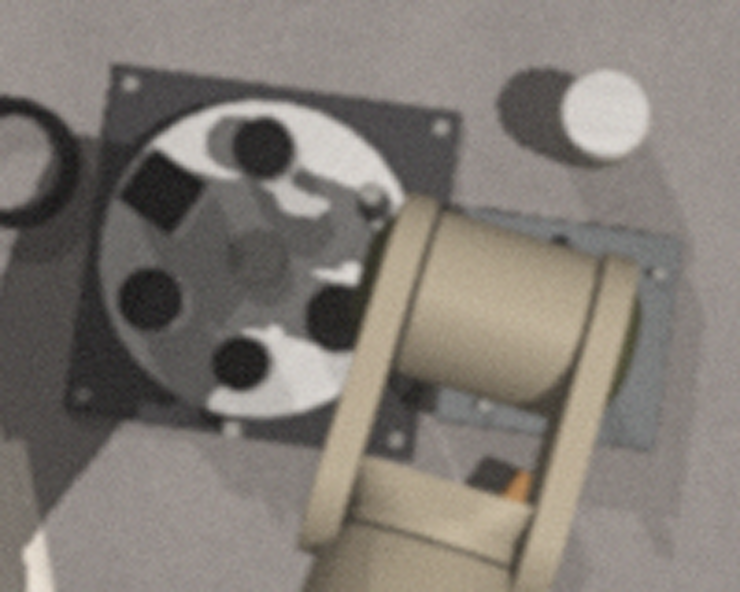

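```bash
cat > f2.py <<'E'
from fit import *
x=np.load('x.npy'); ps=get_image('scene')
for a in (40,45,50):
    y=x.copy(); y[3]=np.radians(a); u,v=proj(ps,model(y)['knob']); 
    print(a,(u-240+.5)*4-.5,(v-190+.5)*4-.5)
R,t=cam(ps)
m=model(x)
for k in('stud1','stud2','handle_top','sq','axis','hinge'):
    u,v=proj(ps,m[k]); print(k,(u-240+.5)*4-.5,(v-190+.5)*4-.5)
# arm end top at foot of knob
for a in(40,45,50):
    y=x.copy(); y[3]=np.radians(a); X=model(y)['knob']; X[2]=.064;u,v=proj(ps,X);print('foot',a,(u-240+.5)*4-.5,(v-190+.5)*4-.5)
E
python3 f2.py
```

```text
40 154.93747975084352 171.50933850135698
45 149.0316276964213 176.88372076829467
50 143.96751575868643 182.53225719271927
stud1 122.91805395698134 261.43931122144454
stud2 108.31744628777324 335.2639434684959
handle_top 416.33761433118275 161.93465374268624
sq 603.4688832181823 173.88329290294166
axis 488.40060943041453 234.646254559339
hinge 269.8683663221177 309.97887737374754
foot 40 158.55582751287648 256.74627839818913
foot 45 152.83157690272128 262.36059074107334
foot 50 147.9277897369941 268.25837703743696
```

```bash
python3 - <<'E'
import cv2,numpy as np
a=cv2.imread('pics/s2.png')[225:285,262:322]
cv2.imwrite('pics/k2.png',cv2.resize(a,None,fx=10,fy=10,interpolation=cv2.INTER_CUBIC))
b=cv2.imread('pics/scene0.png')[225:285,262:322]
cv2.imwrite('pics/k0.png',cv2.resize(b,None,fx=10,fy=10,interpolation=cv2.INTER_CUBIC))
for im in('s2','scene0'):
    g=cv2.imread(f'pics/{im}.png',0)
    for v in range(224,262,3): 
        r=g[v,270:300]; print(im,v,[int(q) for q in r])
E
```

```text
s2 224 [190, 190, 194, 191, 192, 188, 192, 194, 193, 193, 196, 193, 194, 190, 190, 195, 193, 189, 192, 193, 194, 192, 195, 188, 192, 187, 186, 187, 191, 190]
s2 227 [192, 196, 192, 188, 186, 190, 192, 194, 190, 195, 192, 190, 188, 195, 192, 195, 190, 188, 189, 190, 190, 186, 187, 191, 188, 184, 184, 185, 189, 189]
s2 230 [190, 192, 191, 187, 192, 194, 193, 190, 189, 188, 188, 191, 192, 186, 188, 191, 188, 187, 190, 184, 191, 193, 188, 189, 188, 186, 186, 188, 189, 191]
s2 233 [173, 185, 188, 173, 196, 161, 120, 123, 119, 118, 168, 198, 179, 193, 198, 195, 197, 191, 186, 193, 189, 190, 190, 192, 188, 188, 186, 187, 184, 190]
s2 236 [180, 180, 185, 192, 129, 49, 69, 68, 63, 63, 60, 96, 154, 197, 188, 194, 185, 186, 191, 192, 186, 188, 187, 192, 191, 191, 189, 193, 192, 192]
s2 239 [188, 189, 185, 189, 153, 48, 62, 65, 63, 63, 59, 77, 154, 199, 189, 186, 190, 191, 189, 195, 194, 191, 192, 193, 189, 189, 189, 193, 194, 192]
s2 242 [118, 116, 119, 115, 124, 58, 64, 68, 66, 62, 59, 82, 144, 196, 190, 189, 193, 192, 190, 190, 196, 197, 198, 196, 198, 179, 191, 188, 176, 181]
s2 245 [117, 11
[... 2236 characters left out ...]
, 36, 48, 46, 45, 44, 111, 171, 165, 163, 165, 161, 161]
scene0 251 [160, 156, 156, 159, 159, 159, 164, 163, 160, 164, 162, 163, 149, 152, 153, 142, 144, 146, 139, 135, 181, 203, 206, 200, 200, 184, 131, 74, 85, 85]
scene0 254 [168, 173, 175, 160, 156, 157, 160, 162, 161, 160, 160, 162, 159, 157, 164, 163, 163, 153, 144, 146, 148, 113, 106, 165, 183, 206, 200, 199, 213, 180]
scene0 257 [116, 102, 104, 80, 136, 164, 163, 161, 160, 161, 160, 158, 161, 159, 161, 160, 160, 162, 162, 162, 150, 149, 148, 142, 107, 132, 119, 175, 199, 199]
scene0 260 [158, 161, 160, 161, 162, 166, 160, 161, 163, 163, 158, 162, 160, 157, 159, 158, 159, 162, 164, 162, 161, 160, 164, 160, 153, 153, 144, 143, 113, 106]
```

View pics/k2.png

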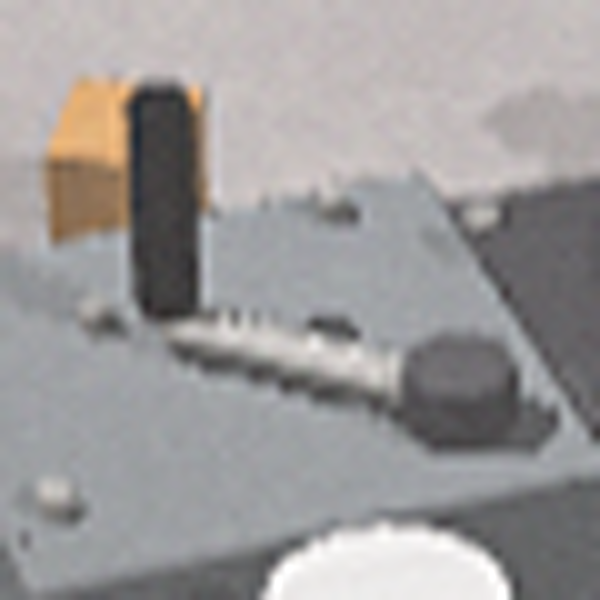

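Request:
drive_tool([
  [[0,0.3,-0.6,0,0,0,0.2],[0,0.4,-0.9,0,0,0,0.2],[0,0.4,-0.9,0,0,0,0.2],[0,0.4,-0.9,0,0,0,0.2],[0,0.4,-0.9,0,0,0,0.2]],
])

```text
time_s: 7.45
position: [0.4492, 0.1894, 0.2239]
tool_rot: [[0.0, 0.804, 0.595], [0.0, 0.595, -0.804], [-1.0, 0.0, 0.0]]
ft_force: [-0.4, 0.4, 0.4]
grip_width: 0.0511
```

Request:
drive_tool([
  [[0,0.3,-0.5,0,0,0,0.2],[0,0,0,0,0,0,0.2]],
])

```text
time_s: 7.65
position: [0.4462, 0.2196, 0.2238]
tool_rot: [[-0.0, 0.801, 0.599], [0.001, 0.599, -0.801], [-1.0, 0.0, -0.0]]
ft_force: [0.0, -1.4, -0.6]
grip_width: 0.0514
```

```bash
python3 - <<'E'
from h import *
q=shot('top','t3.png')
b=q['image'][170:330,200:400,::-1]
cv2.imwrite('pics/t3c.png',cv2.resize(b,None,fx=3.7,fy=3.7,interpolation=2))
b=q['image'][225:295,310:390,::-1]
cv2.imwrite('pics/t3d.png',cv2.resize(b,None,fx=8,fy=8,interpolation=2))
print(observe()['position'],observe()['q'])
E
```

```text
[0.44665366 0.21803479 0.22372224] [ 1.23483169e+01  1.68487865e+01  8.32510774e+01 -6.35004093e-03
  7.99067690e+01  6.56302117e+01]
```

View pics/t3c.png

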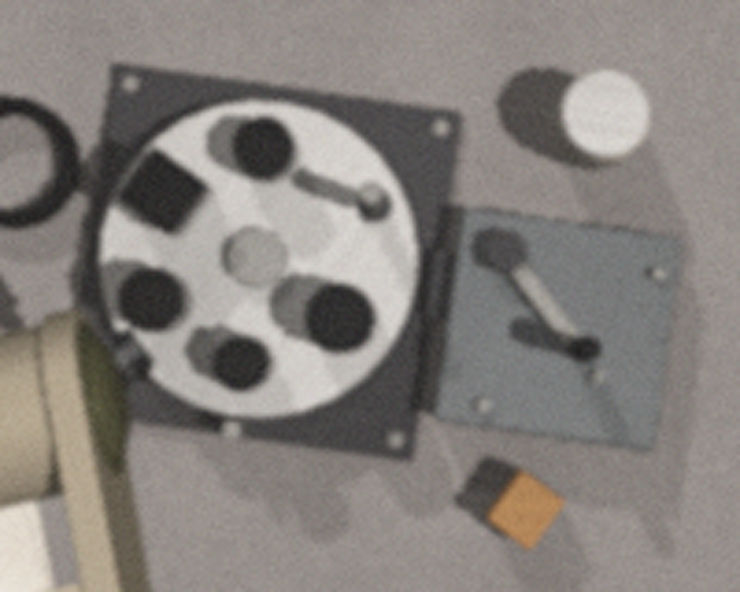

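View pics/t3d.png

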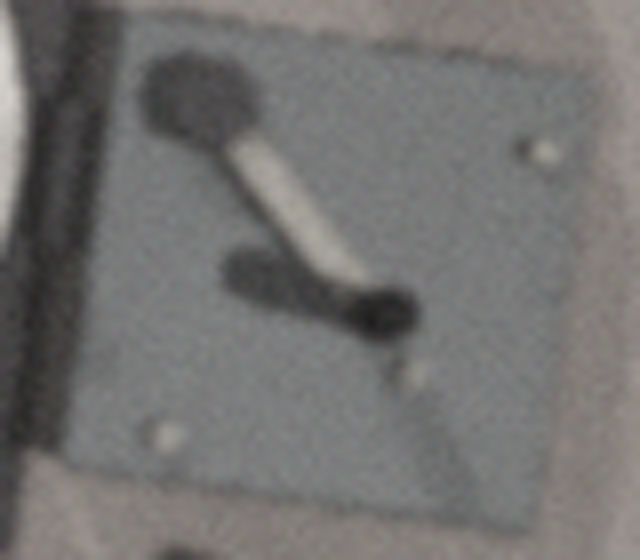

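```bash
cat > f3.py <<'E'
from fit import *
x=np.load('x.npy'); q=get_image('top')
C=lambda uv:((uv-np.array([310,225])+.5)*8-.5).round(1)
m=model(x)
for k in ('stud0','stud1','stud2'): print(k,C(proj(q,m[k])))
for a in(42,45,48):
    y=x.copy(); y[3]=np.radians(a); X=model(y)['knob']; F=X.copy();F[2]=.064; H=m['hinge'].copy();H[2]=.064
    print(a,'knob',C(proj(q,X)),'foot',C(proj(q,F)),'hinge',C(proj(q,H)), 'mid',C(proj(q,.5*H+.5*F)),'q',C(proj(q,.7*H+.3*F)))
# arm line
g=cv2.cvtColor(cv2.imread('pics/t3.png'),cv2.COLOR_BGR2GRAY).astype(float)
mask=np.zeros_like(g); 
for v in range(243,260):
    r=g[v,325:365]; w=np.clip(r-150,0,None); 
    if w.sum()>30: print(v,325+(w*np.arange(40)).sum()/w.sum(),r.max())
E
python3 f3.py
```

```text
stud0 [164.3 432.5]
stud1 [412.6 366.3]
stud2 [540.1 144.1]
42 knob [378.3 318.3] foot [359.7 318.2] hinge [208.8  98.9] mid [284.1 208.4] q [254.  164.5]
45 knob [390.2 309.7] foot [371. 310.] hinge [208.8  98.9] mid [289.8 204.3] q [257.4 162.1]
48 knob [401.6 300.4] foot [381.8 301.2] hinge [208.8  98.9] mid [295.2 199.9] q [260.6 159.5]
246 343.15625 164.0
247 343.34375 162.0
248 344.1875 164.0
249 344.75 164.0
251 346.475 162.0
252 347.2903225806452 160.0
253 348.16129032258067 162.0
254 348.7837837837838 167.0
255 349.4375 162.0
256 350.51162790697674 165.0
257 351.125 163.0
```

```bash
cat > f4.py <<'E'
from fit import *
q=get_image('top'); s=get_image('scene')
g=cv2.imread('pics/scene0.png',0)
for v in (233,238,243,248,253,258): print(v,[int(k) for k in g[v,336:356]])
b=cv2.imread('pics/t3.png')[205:245,270:315]; cv2.imwrite('pics/h3.png',cv2.resize(b,None,fx=12,fy=12,interpolation=2))
E
python3 f4.py
```

```text
233 [73, 73, 74, 71, 69, 67, 60, 145, 147, 159, 154, 140, 111, 135, 134, 127, 126, 125, 126, 123]
238 [135, 137, 135, 131, 155, 163, 128, 136, 132, 126, 119, 117, 127, 121, 119, 117, 121, 122, 125, 129]
243 [129, 128, 124, 123, 128, 125, 126, 134, 130, 123, 118, 119, 124, 134, 130, 127, 132, 210, 240, 236]
248 [127, 124, 124, 126, 126, 125, 133, 127, 126, 121, 119, 119, 134, 141, 141, 124, 110, 109, 186, 188]
253 [237, 233, 238, 238, 242, 249, 157, 126, 119, 122, 116, 118, 254, 239, 238, 229, 218, 222, 220, 223]
258 [227, 235, 238, 239, 242, 250, 122, 124, 124, 117, 117, 150, 251, 240, 239, 230, 218, 220, 225, 222]
```

View pics/h3.png

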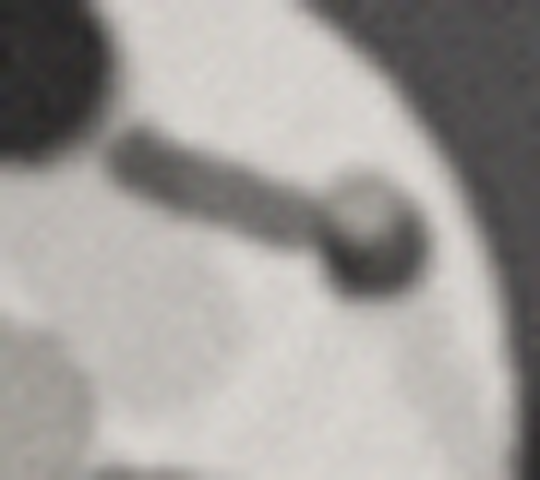

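```bash
cat > f5.py <<'E'
from fit import *
q=get_image('top'); s=get_image('scene')
print(ray(q,299.7,221.6,.158), ray(s,345.4,231,.158), proj(s,[.584,.0346,.158]))
r=least_squares(lambda X:np.r_[proj(q,[*X,.158])-[299.7,221.6],proj(s,[*X,.158])-[345.4,231]],[.58,.03]);print(r.x,r.fun)
print(observe()['position'],observe()['time_s'])
E
python3 f5.py
```

```text
[0.58701629 0.03499965 0.158     ] [0.58981595 0.03616142 0.158     ] [343.74000376 230.14756635]
[0.58795334 0.03581415] [-0.32625641 -0.36688798 -0.48383716 -0.28777567]
[0.44726726 0.21615695 0.22381435] 7.95
```

Request:
drive_tool([
  [[0,0.02,0.5,0,0,0,0.2],[0,0.02,0.9,0,0,0,0.2],[0,0.02,0.95,0,0,0,0.2],[0,0.02,0.95,0,0,0,0.2],[0,0.02,0.85,0,0,0,0.2]],
])

```text
time_s: 8.45
position: [0.5757, 0.0506, 0.2238]
tool_rot: [[0.0, 0.804, 0.594], [-0.0, 0.594, -0.804], [-1.0, 0.0, 0.0]]
ft_force: [-0.0, 0.4, -0.2]
grip_width: 0.0513
```

Request:
drive_tool([
  [[0,0,0.4,0,0,0,0.2],[0,0,0,0,0,0,0.2],[0,0,0,0,0,0,0.2],[0,0,0,0,0,0,0.2]],
])

```text
time_s: 8.85
position: [0.5859, 0.0382, 0.224]
tool_rot: [[-0.0, 0.803, 0.597], [0.0, 0.597, -0.803], [-1.0, 0.0, -0.0]]
ft_force: [-0.0, 0.2, -0.8]
grip_width: 0.0514
```

Request:
drive_tool([
  [[0.5,0,0.07,0,0,0,0.2],[0.7,0,0,0,0,0,0.2],[0.6,0,0,0,0,0,0.2],[0.24,0,0,0,0,0,0.2],[0,0,0,0,0,0,0.2]],
])

```text
time_s: 9.35
position: [0.5879, 0.0355, 0.121]
tool_rot: [[-0.002, 0.802, 0.597], [0.0, 0.597, -0.802], [-1.0, -0.002, -0.002]]
ft_force: [1.0, 1.0, 0.9]
grip_width: 0.0514
```

```bash
python3 - <<'E'
from h import *
p=shot('scene','s4.png')
a=p['image'][190:340,240:440,::-1]
cv2.imwrite('pics/s4c.png',cv2.resize(a,None,fx=4,fy=4,interpolation=2))
print(observe()['position'],observe()['q'])
E
```

```text
[0.58867598 0.03527995 0.12251246] [-8.06405033e+00  3.11966028e+01  7.74051412e+01  2.48398535e-03
  7.13797966e+01  4.52967736e+01]
```

View pics/s4c.png

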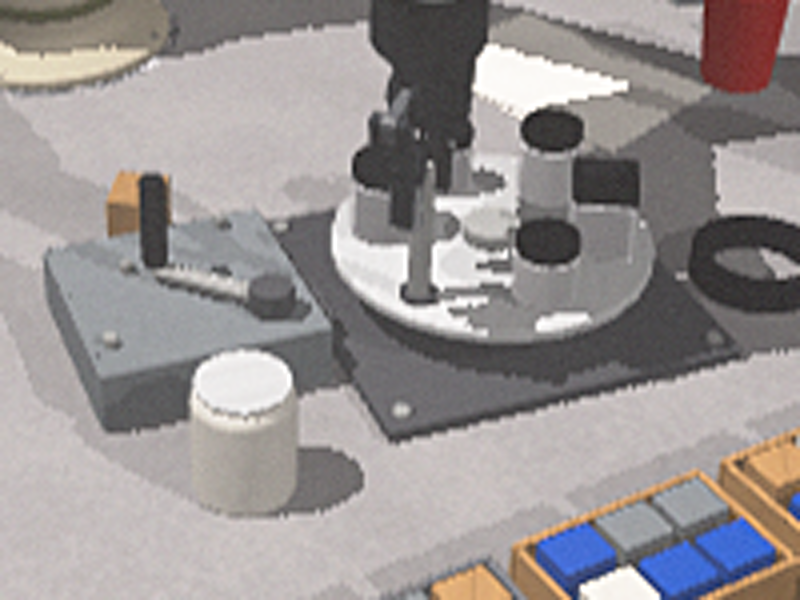

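The fingers straddle the post, whose top is at (428,163), and nothing has been disturbed. I'll close on it.

Request:
drive_tool([
  [[0,0,0,0,0,0,-0.2],[0,0,0,0,0,0,-0.5],[0,0,0,0,0,0,-0.8],[0,0,0,0,0,0,-0.8],[0,0,0,0,0,0,-0.8]],
], force=60)

```text
time_s: 9.9
position: [0.589, 0.0354, 0.1233]
tool_rot: [[0.002, 0.803, 0.596], [0.001, 0.596, -0.803], [-1.0, 0.002, 0.001]]
ft_force: [-1.3, 3.6, 5.3]
grip_width: 0.0143
```

```bash
python3 - <<'E'
import numpy as np
c=np.array([.548,.1215]); r=.0954
A=np.radians(np.linspace(-64.5,51.4,29)); P=c+r*np.c_[np.cos(A),np.sin(A)]
T=np.array([[.803,.596],[.596,-.803]])
D=np.diff(P,axis=0)@T.T/.05
for a,d,p in zip(np.degrees(A[1:]),D,P[1:]): print(a.round(1),d.round(3),p.round(4))
E
```

```text
-60.4 [0.136 0.022] [0.5952 0.0386]
-56.2 [0.137 0.012] [0.601  0.0422]
-52.1 [0.138 0.002] [0.6066 0.0462]
-47.9 [ 0.138 -0.008] [0.6119 0.0507]
-43.8 [ 0.137 -0.018] [0.6169 0.0555]
-39.7 [ 0.135 -0.028] [0.6214 0.0606]
-35.5 [ 0.133 -0.038] [0.6256 0.0661]
-31.4 [ 0.13  -0.047] [0.6294 0.0718]
-27.2 [ 0.126 -0.056] [0.6328 0.0778]
-23.1 [ 0.121 -0.065] [0.6357 0.0841]
-19.0 [ 0.116 -0.074] [0.6382 0.0905]
-14.8 [ 0.111 -0.082] [0.6402 0.0971]
-10.7 [ 0.105 -0.09 ] [0.6417 0.1038]
-6.5 [ 0.098 -0.097] [0.6428 0.1106]
-2.4 [ 0.091 -0.104] [0.6433 0.1175]
1.7 [ 0.083 -0.11 ] [0.6434 0.1244]
5.9 [ 0.075 -0.116] [0.6429 0.1313]
10.0 [ 0.066 -0.121] [0.6419 0.1381]
14.1 [ 0.057 -0.125] [0.6405 0.1448]
18.3 [ 0.048 -0.129] [0.6386 0.1514]
22.4 [ 0.039 -0.132] [0.6362 0.1579]
26.6 [ 0.029 -0.135] [0.6333 0.1642]
30.7 [ 0.019 -0.136] [0.63   0.1702]
34.8 [ 0.009 -0.138] [0.6263 0.176 ]
39.0 [-0.001 -0.138] [0.6222 0.1815]
43.1 [-0.011 -0.137] [0.6176 0.1867]
47.3 [-0.021 -0.136] [0.6127 0.1916]
51.4 [-0.03  -0.134] [0.6075 0.1961]
```

Request:
drive_tool([
  [[0,0.136,0.022,0,0,0,-0.8],[0,0.137,0.012,0,0,0,-0.8],[0,0.138,0.002,0,0,0,-0.8],[0,0.138,-0.008,0,0,0,-0.8]],
])

```text
time_s: 10.3
position: [0.6123, 0.0502, 0.1233]
tool_rot: [[0.002, 0.803, 0.596], [-0.0, 0.596, -0.803], [-1.0, 0.002, 0.002]]
ft_force: [-1.7, 0.8, 5.6]
grip_width: 0.0146
```

Request:
drive_tool([
  [[0,0.137,-0.018,0,0,0,-0.8],[0,0.135,-0.028,0,0,0,-0.8],[0,0.133,-0.038,0,0,0,-0.8],[0,0.13,-0.047,0,0,0,-0.8]],
])

```text
time_s: 10.7
position: [0.6303, 0.071, 0.1233]
tool_rot: [[0.003, 0.803, 0.596], [-0.001, 0.596, -0.803], [-1.0, 0.002, 0.003]]
ft_force: [1.4, -3.0, 5.6]
grip_width: 0.0142
```

Forces are small, so I'll carry on round the arc.

Request:
drive_tool([
  [[0,0.126,-0.056,0,0,0,-0.8],[0,0.121,-0.065,0,0,0,-0.8],[0,0.116,-0.074,0,0,0,-0.8],[0,0.111,-0.082,0,0,0,-0.8],[0,0.105,-0.09,0,0,0,-0.8]],
])

```text
time_s: 11.2
position: [0.6432, 0.103, 0.1233]
tool_rot: [[0.005, 0.803, 0.596], [-0.001, 0.596, -0.803], [-1.0, 0.004, 0.004]]
ft_force: [5.5, -2.0, 4.9]
grip_width: 0.0145
```

Request:
drive_tool([
  [[0,0.098,-0.097,0,0,0,-0.8],[0,0.091,-0.104,0,0,0,-0.8],[0,0.083,-0.11,0,0,0,-0.8],[0,0.075,-0.116,0,0,0,-0.8],[0,0.066,-0.121,0,0,0,-0.8]],
])

```text
time_s: 11.7
position: [0.6439, 0.1377, 0.1234]
tool_rot: [[0.007, 0.803, 0.596], [0.0, 0.596, -0.803], [-1.0, 0.005, 0.004]]
ft_force: [8.1, -0.6, 4.0]
grip_width: 0.0146
```

Request:
drive_tool([
  [[0,0.057,-0.125,0,0,0,-0.8],[0,0.048,-0.129,0,0,0,-0.8],[0,0.039,-0.132,0,0,0,-0.8],[0,0.029,-0.135,0,0,0,-0.8],[0,0.019,-0.136,0,0,0,-0.8]],
])

```text
time_s: 12.2
position: [0.632, 0.1704, 0.1234]
tool_rot: [[0.007, 0.803, 0.596], [0.001, 0.596, -0.803], [-1.0, 0.007, 0.003]]
ft_force: [8.4, 1.4, 3.0]
grip_width: 0.0145
```

Request:
drive_tool([
  [[0,0.009,-0.138,0,0,0,-0.8],[0,-0.001,-0.138,0,0,0,-0.8],[0,-0.011,-0.137,0,0,0,-0.8],[0,-0.021,-0.136,0,0,0,-0.8],[0,-0.03,-0.134,0,0,0,-0.8]],
])

```text
time_s: 12.7
position: [0.6092, 0.1967, 0.1234]
tool_rot: [[0.007, 0.803, 0.596], [0.002, 0.596, -0.803], [-1.0, 0.007, 0.002]]
ft_force: [7.0, 3.9, 4.0]
grip_width: 0.0147
```

Request:
drive_tool([
  [[0,0,0,0,0,0,-0.8],[0,0,0,0,0,0,-0.8],[0,0,0,0,0,0,-0.8]],
])

```text
time_s: 13.0
position: [0.6091, 0.1967, 0.1234]
tool_rot: [[0.006, 0.803, 0.596], [0.002, 0.596, -0.803], [-1.0, 0.006, 0.002]]
ft_force: [6.5, 4.8, 3.8]
grip_width: 0.0143
```

```bash
python3 - <<'E'
from h import *
p=shot('scene','s5.png'); q=shot('top','t5.png')
a=p['image'][190:340,240:440,::-1]; b=q['image'][170:330,200:400,::-1]
cv2.imwrite('pics/s5c.png',cv2.resize(a,None,fx=4,fy=4,interpolation=2))
cv2.imwrite('pics/t5c.png',cv2.resize(b,None,fx=3.7,fy=3.7,interpolation=2))
print(observe()['position'],observe()['q'])
E
```

```text
[0.60914133 0.19669342 0.12337736] [ 7.28062986 35.60192909 68.60310695  0.09461293 75.41995043 60.64242541]
```

View pics/s5c.png

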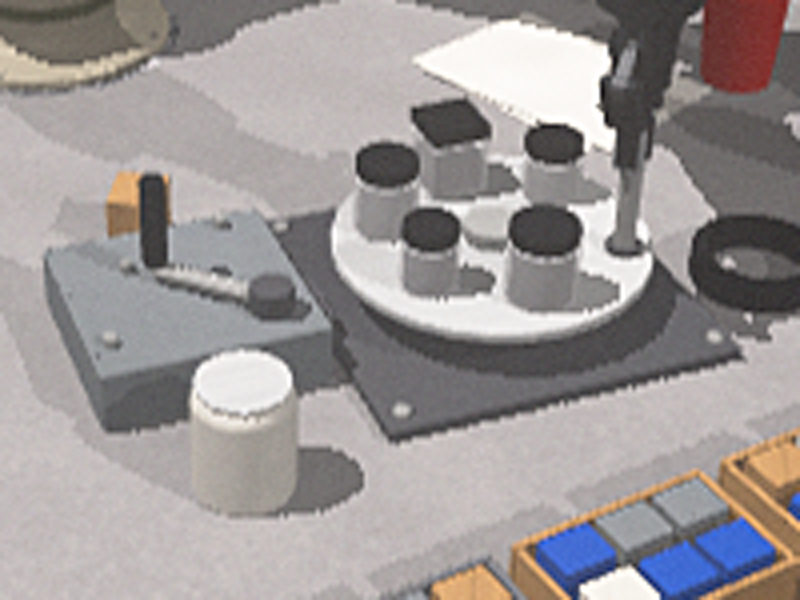

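View pics/t5c.png

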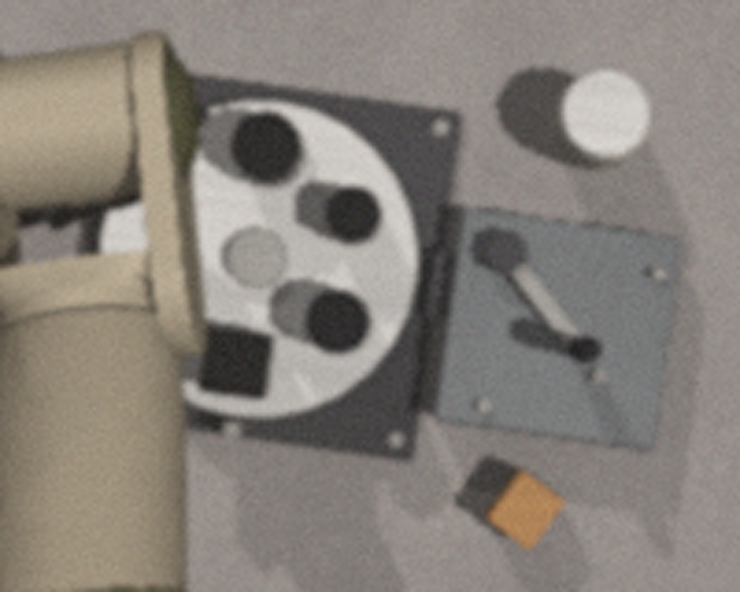

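```bash
cat > f6.py <<'E'
from fit import *
import sys
x=np.load('x.npy'); q=get_image('top'); s=get_image('scene'); 
b=q['image'][255:295,240:290,::-1]; cv2.imwrite('pics/sq6.png',cv2.resize(b,None,fx=12,fy=12,interpolation=2))
g=cv2.cvtColor(q['image'],cv2.COLOR_RGB2GRAY)
n,l,st,ce=cv2.connectedComponentsWithStats((g[250:290,240:285]<75).astype(np.uint8))
for i in range(1,n):
    if st[i,4]>80: print('dark comp',st[i],ce[i]+[240,250], ray(q,*(ce[i]+[240,250]),.112))
C=lambda uv:((uv-np.array([240,255])+.5)*12-.5).round(1)
for yaw,ax in((x[2],x[:2]),(x[2],(.548,.1215))):
    y=np.r_[ax,yaw,0,np.pi]; m=model(y); print('front',m['front'],C(proj(q,m['front'])),'ptr',C(proj(q,m['pointer_top'])),'axis',proj(q,m['axis']),'scene front',(proj(s,m['front'])-[240,190]+.5)*4-.5)
E
python3 f6.py
```

```text
dark comp [ 13   8  20  19 295] [262.82372881 267.32542373] [0.47257903 0.13348742 0.112     ]
dark comp [ 26  32  19   8 101] [276.46534653 285.59405941] [0.42477357 0.09824218 0.112     ]
front [0.47141478 0.13401783 0.112     ] [277.  158.8] ptr [270.6 372.9] axis [268.8640213  239.32898232] scene front [447.65817692 113.16998932]
front [0.47079899 0.13263568 0.112     ] [283.3 161.6] ptr [276.7 375.6] axis [269.36984391 239.54821264] scene front [445.64559499 113.24724229]
```

View pics/sq6.png

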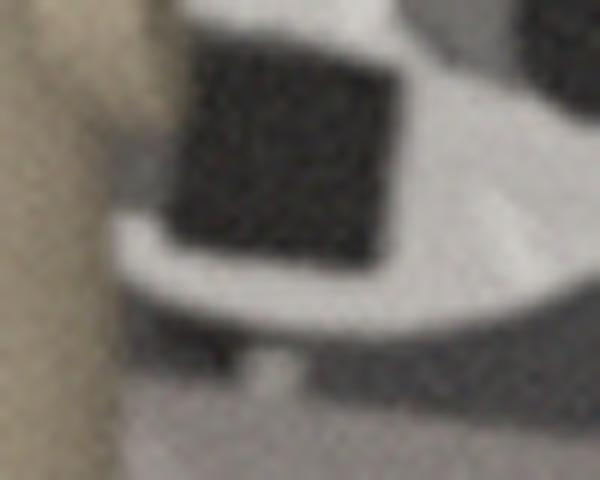

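Square lid centroid sits at about (0.4726, 0.1335) against a front point of about (0.471, 0.133), so the angle is within about 0.5°. In the pictures, the lever and the nearby bystanders are unchanged. One more check that it holds still.

Request:
drive_tool([
  [[0,0,0,0,0,0,-0.8],[0,0,0,0,0,0,-0.8],[0,0,0,0,0,0,-0.8],[0,0,0,0,0,0,-0.8],[0,0,0,0,0,0,-0.8]],
])

```text
time_s: 13.7
position: [0.6092, 0.1967, 0.1234]
tool_rot: [[0.006, 0.803, 0.596], [0.002, 0.596, -0.803], [-1.0, 0.006, 0.002]]
ft_force: [6.7, 4.4, 3.5]
grip_width: 0.0145
```

```bash
python3 f6.py | head -1; python3 - <<'E'
from h import *
q=shot('top','t7.png'); a=cv2.imread('pics/top0.png'); b=cv2.imread('pics/t7.png')
cv2.imwrite('pics/t7c.png',np.hstack([a[180:330,80:560],b[180:330,80:560]])[:, :].reshape(150,2,480,3).transpose(1,0,2,3).reshape(300,480,3))
E
```

```text
dark comp [ 13   8  20  19 292] [262.84931507 267.28424658] [0.47268548 0.13342017 0.112     ]
```

View pics/t7c.png

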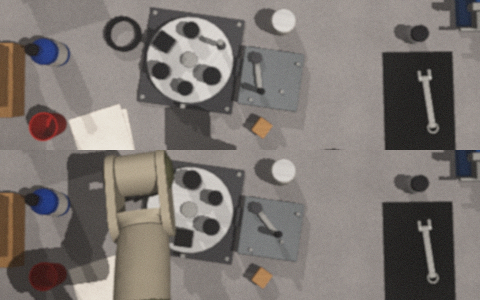

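The before (upper) and after (lower) views match for the bottle, cup, can, box, jar and wrench. The tape roll is hidden behind the arm in the top view, but the scene view shows it unmoved. The square jar is steady at the pointer.

```bash
python3 -c "
from rig import *
print(close_job())"
```

```text
the job is handed in; nothing more can be done
None
```

I set the damper lever to the middle stud first, then turned the carousel about 116° counter-clockwise by its handle post. The square jar now stands at the front pointer. I handed the job in at about 14 s with the post still gripped at 60 N.

- **Lever:** the arm position put it at 45.2° when I let go. Camera estimates afterwards ranged from about 43° to 47°, with the closest measurement near 44°; the middle stud is at 45°.
- **Square jar:** the lid centre measures (0.473, 0.133) m against a computed front place of about (0.471, 0.133) m, roughly 0.5° or less off in angle. It did not move between two pictures 0.7 s apart.
- **Forces:** the wrist readings I saw stayed under about 10 N, far below the limits.
- **Bystanders:** none looked moved. The arm hid the tape roll in the last top view, but the scene view taken after the turn shows it unmoved.

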